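# Open the laptop's memory bay

## Robot

A 6-joint arm with a two-finger parallel gripper is mounted at the origin on the work surface. World frame = base frame: x ahead of the robot, y to its left, z up, the work surface at z = 0. Lengths are in m, angles in rad, forces in N, time in s.
With the tool pointing down it reaches from about 0.4 to 0.825 m from the base axis. Payload 7 kg.
Tool frame: the origin (TCP) lies midway between the tips of the shut fingers; the grasp point (between the pads) lies 19 mm behind it; z points along the fingers, y is the line along which they close (so a half turn about z gives the same grasp; the last joint's range is limited). The gripper opens to 88 mm and grips with 3 to 60 N. Pads are 19 mm wide; open, the fingers measure 130 mm over their backs; the gripper's body (78 mm by 193 mm) begins 47 mm behind the grasp point.
Start: joints at [1.441, 0.359, 0.012, 0, -1.224, -0.288], TCP at [0.274, 0.617, 0.227] pointing down, gripper open.
Joint ranges: [-3.07, 3.07], [-1.43, 2.12], [-1.02, 1.25], [-3.03, 1.67], [-3.05, -0], [-3.03, 3.03]. Speed limits (rad/s): [2.39, 2.39, 3.01, 3.14, 3.14, 3.14].

## Interface

Orientations are given as [roll, pitch, yaw] about the fixed x, y, z axes, in that order (R = Rz(yaw) Ry(pitch) Rx(roll)).
In Python, from station import telemetry, eyes, ticket, recognise, trace gives the robot as it stands. The module is installed in compiled form; this text tells all that it offers.
- The arm moves only by the tool servo_tool, never from a script. Its argument "series" is a list that holds one entry, the list of rows, each a list of 4 numbers: the shift along the tool's x, y, z in mm, then the turn about the tool's z in rad. In form: [[[x, y, z, roll], ...]]. A call has exactly 10 rows; each row shifts and turns the commanded pose from where the row before left it, along the tool's axes as they then stand; what a row does not reach is not made up. A row lasts 1/12 s, in which the tool goes at most 41.7 mm and 7.16 degrees, less where a joint would pass 70% of its speed; a pose out of reach is approached as far as the arm can. A call is refused whole if a number of a shift passes 41.7 or a number of a turn 0.125, either way. A call with a gripper value outside its range is refused whole. "claw" is the gripper's target within -1 to 1 (shut at 1, half-way at 0, fully open at -1), set as the call begins (left out, the last holds). The fingers move at their own pace and stop on an object; "grip_force" is the grip in N (left out, the last holds). Time passes only in rows, so rows that do not move let the fingers close, or fill a call up. It gives the time, the measured TCP pose, the force, the opening and the grip force at its end, in the units of the state.
- telemetry.get_state(): the state, without advancing time (a new reading comes with each control period).
- eyes.grab_frame(name): name is "side" or "top"; returns the picture (400x640x3 uint8, red, green, blue); there is no depth.
- eyes.calibration(name): a dict with "mtx" (3x3 intrinsics, pixels), "k1" (the pictures are not rectified: a ray, as slopes to the right and down, at radius r is drawn at 1 + k1 r^2 times it, then the intrinsics apply), "rvec" (rotation vector, rad) and "tvec" (3), from world to camera coordinates, as OpenCV has them. Camera axes: x right, y down, z forward; pixel columns grow to the right and rows downward; lengths in m; the calibration is good to about 2 mm. A picture is of the moment at which its call begins. calibration takes no time and is no camera call.
- ticket.job_done(): hands the job in; it is judged then, once.
Trained networks look in the newest picture that a camera, given by its name, has taken for a name from the list of things; names that differ only in an ending like _2 or _b are one class to them, and where a whole thing is asked for, a point or a joint stands for the part that bears it (a point fixed in the world has none). Each returns a list of dicts, best first, with "conf" (0 to 1); they miss things now and then, are a little off and sometimes report something else, mostly with a low value. They report only what shows in the picture. A call takes as long as a camera call.
- recognise(camera, name): "position" ([x, y, z] in m, in world coordinates, good to about 4 mm: the middle of the surface that is visible of it).
- trace(camera, name): "mask" (400x640 bool, what is visible of it).
The state is a dict: "t": time; "q": joint angles; "qd": joint speeds; "joint_efforts": joint torques, N m; "eef_pos": TCP position; "ee_rot": TCP orientation; "force": force on the tool from outside, world axes, zero at the start; "moment": the same for the moment, N m; "width": finger opening in m; "gripper_force": force on a finger pad.
Only numpy, scipy, OpenCV 4.12 (cv2) and the standard library are available. Lean on these libraries where they do the work, as an engineer would, in place of code of your own. Each camera call takes 0.05 s, during which the arm holds its last target. There are 200 camera calls.

## Task

The laptop lies bottom side up on the help-desk table. Press its snap tab all the way in, then push the released memory cover along its track until the memory bay is completely uncovered, and leave the cover lying flat in the track. Do not pick up or lift the cover, and leave everything else where it is.

Things in the scene. Friction and masses are not known exactly. Their poses are not given: they have to be found in the camera images.
- laptop: Dark laptop, closed, bottom side up, fixed to the table: 230 mm along its x, 330 mm along y, 26 mm thick. Origin at the centre of its underside; z up. Sunk 6 mm into its top face is a straight track along y: 73 mm wide (x -36.5 to +36.5 mm), y = -105 to +80 mm, floor 20 mm above the table, ends closed. The cover sits at its -y end, over the memory bay; its +y half is empty.
- bay (a point): Centre of the memory bay's mouth, on the track's floor (laptop x = 0, y = -64 mm, 20 mm above the table). The bay is a rectangular pocket, 50 mm (x) by 68 mm (y: -98 to -30 mm) and 9 mm deep, hidden under the seated cover; it holds the memory boards.
- tab (a joint): Travel of the snap tab, straight down: 0 = standing out (locked), 0.007 m = fully in. Yields at about 3 N and stays where it is left (no return spring). Only when it is at least 6.2 mm in does the cover pass over it.
- tab_top (a point): Centre of the top of the snap tab's press pad: ribbed grey block, 26 mm (laptop x) by 24 mm (y), beside the track on the laptop's -x side. Standing out, its top is 8 mm above the laptop's top face (34 mm above the table); fully in, 1 mm. A cross bar of the same part, 7 mm thick, stands in the track before the cover's +y edge and sinks with the pad.
- cover: Loose grey cover plate, 70 mm (x) by 80 mm (y) by 4 mm thick, about 60 g, its axes parallel to the laptop's. Origin at the centre of its underside; seated, at laptop y = -64 mm, on the track's floor. It leaves its seat along laptop +y: the bay is uncovered after 74 mm of travel, and the track's closed end stops it after 104 mm. It slides with less than 1 N.
- cover_ridge (a point): Middle of the top of the ridge on the cover: 50 mm long along x, 8 mm thick in y, rising 12 mm above the cover's upper face, 12 mm to the -y side of the cover's middle. To its -y side 24 mm of flat plate, 2 mm lower than the laptop's top face.
- screwdriver: Screwdriver, 150 mm long, lying along y on the laptop's +x half; to be left alone.
- dish: Small steel dish, 52 mm across, 18 mm high, on the laptop's -x, +y corner; origin at the centre of its underside. To be left alone.
- spray_can: Upright spray can, 66 mm across, 190 mm high, on the table past the laptop's -y end; origin at the centre of its underside. To be left alone.
- phone: Phone, 150 x 72 x 8 mm, on the table past the laptop's +y end; origin at the centre of its underside. To be left alone.

How it is judged:
By the outcome, as a careful person would: the job done as asked, in the order asked, and still so for the second after the job is handed in, with the robot touching nothing.
It also fails if it takes over 40 s, if anything falls off the work surface, if the arm or the gripper's body presses on something with over 40 N, if the wrist force passes 120 N, or if a joint passes its speed limit or range.

## Working session

There is one attempt and no reset: what is moved stays moved. The work goes in short steps, Python scripts to look and compute and a tool call to move; the robot and the scene stay as the last step left them, time stands still between calls to the robot, and variables do not carry over. Pictures are saved under pics/ and viewed, at most 10 in all, crops included, and the job is handed in when it is done.

Besides the shell and the picture viewer there is one more tool, called after "Request:" as name([rows], argument=value, ...), one row to a line, values as JSON. servo_tool: Moves the arm, as the interface text tells. Its arguments: {"type":"object","properties":{"series":{"type":"array"},"claw":{"type":"number"},"grip_force":{"type":"number"}},"required":["series"]}

```bash
mkdir -p pics; python3 - <<'E'
from station import telemetry, eyes, recognise
import cv2
for c in("top","side"):
    cv2.imwrite(f"pics/{c}0.png",eyes.grab_frame(c)[:,:,::-1])
    for n in("laptop","tab_top","cover","cover_ridge","dish","screwdriver","spray_can","phone"):
        print(c,n,[([round(float(v),4) for v in d["position"]],round(d["conf"],2)) for d in recognise(c,n)[:2]])
s=telemetry.get_state();print(s)
E
```

```text
top laptop [([0.5815, 0.1021, 0.0289], 0.84), ([0.682, 0.0412, 0.0493], 0.72)]
top tab_top []
top cover [([0.6049, 0.0246, 0.0248], 0.71)]
top cover_ridge [([0.6049, 0.0255, 0.0228], 0.63)]
top dish [([0.4758, 0.181, 0.04], 0.58)]
top screwdriver [([0.6853, 0.0396, 0.0483], 0.5)]
top spray_can [([0.6734, -0.1552, 0.1901], 0.66)]
top phone [([0.5282, 0.3279, 0.0076], 0.65)]
side laptop [([0.5764, 0.0596, 0.0221], 0.56), ([0.5187, 0.3233, 0.008], 0.38)]
side tab_top [([0.5508, 0.0612, 0.0275], 0.57)]
side cover [([0.6075, 0.0202, 0.0232], 0.7)]
side cover_ridge [([0.605, 0.0181, 0.0238], 0.77), ([0.5777, 0.0597, 0.0221], 0.43)]
side dish [([0.4723, 0.1887, 0.0363], 0.46)]
side screwdriver [([0.6827, 0.0366, 0.0499], 0.75)]
side spray_can [([0.6775, -0.1914, 0.1496], 0.85), ([0.5214, 0.3214, 0.0095], 0.22)]
side phone [([0.5195, 0.323, 0.0093], 0.96)]
{'t': 0.9, 'q': array([ 1.44110588e+00,  3.58592775e-01,  1.18981369e-02,  1.43121501e-06,
       -1.22409825e+00, -2.88117369e-01]), 'qd': array([-0.00115624, -0.00069741,  0.00096942,  0.00148496, -0.00065583,
        0.00072581]), 'joint_efforts': array([-1.12138165e-03, -5.82363439e+01,  2.93304044e+01,  7.00170949e+00,
        1.25609219e-02, -2.44025267e-05]), 'eef_pos': array([0.27388428, 0.61691347, 0.22656537]), 'ee_rot': array([-3.14158897e+00, -3.13727390e-07, -4.17807329e-01]), 'force': array([-0.28557926, -0.84383066, -0.00382719]), 'moment': array([-0.02582187, -0.03100554, -0.00633173]), 'gripper_force': 0.0, 'width': 0.08779826926466144}
```

View pics/top0.png

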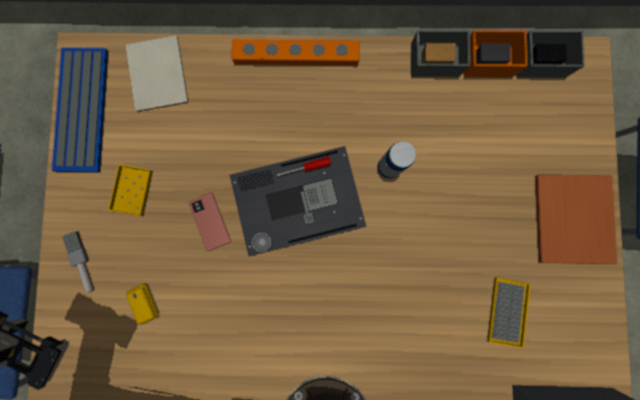

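View pics/side0.png

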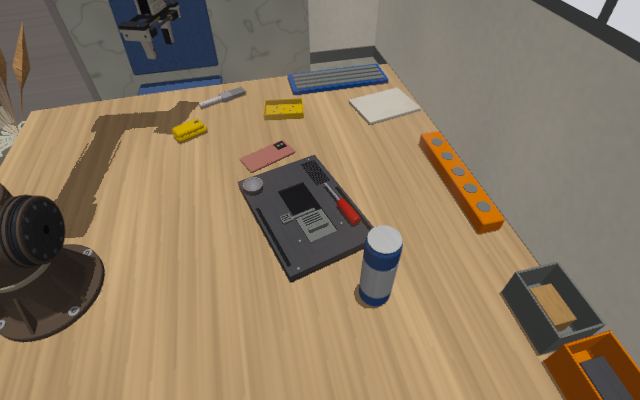

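```bash
cat > h.py <<'E'
import numpy as np,cv2
from station import eyes
def cal(c):
    k=eyes.calibration(c);K=np.array(k["mtx"],float)
    return K,k["k1"],cv2.Rodrigues(np.array(k["rvec"],float))[0],np.array(k["tvec"],float).ravel()
def proj(c,P):
    K,k1,R,t=cal(c);X=np.atleast_2d(P)@R.T+t;s=X[:,:2]/X[:,2:]
    s=s*(1+k1*(s**2).sum(1,keepdims=True));return s*[K[0,0],K[1,1]]+K[:2,2]
def back(c,uv,z):
    K,k1,R,t=cal(c);d=(np.atleast_2d(uv)-K[:2,2])/[K[0,0],K[1,1]];s=d.copy()
    for _ in range(20): s=d/(1+k1*(s**2).sum(1,keepdims=True))
    r=np.c_[s,np.ones(len(s))]@R;o=-R.T@t
    return (o+r*((z-o[2])/r[:,2])[:,None])[:,:2]
def T(p,L):  # laptop pose (x,y,yaw), local pts
    L=np.atleast_2d(L);c,s=np.cos(p[2]),np.sin(p[2])
    return np.c_[p[0]+c*L[:,0]-s*L[:,1],p[1]+s*L[:,0]+c*L[:,1],L[:,2]]
def box(x0,x1,y0,y1,z): return np.array([[x0,y0,z],[x1,y0,z],[x1,y1,z],[x0,y1,z]])/1000.
E
cat > fit.py <<'E'
from h import *
from station import trace
from scipy.optimize import minimize
ms={}
for c in("top","side"):
    im=eyes.grab_frame(c);cv2.imwrite(f"pics/raw_{c}.png",im[:,:,::-1])
    m=[trace(c,n) for n in("laptop","cover","dish","tab_top","screwdriver")]
    print(c,[[(round(d["conf"],2),int(d["mask"].sum())) for d in q[:2]] for q in m])
    ms[c]=im
    np.save(f"{c}.npy",m[0][0]["mask"]) if m[0] else 0
# fit silhouette: dark-vs-wood, antialiased edge gradients along model outline
G={}
for c,im in ms.items():
    G[c]=cv2.GaussianBlur(cv2.cvtColor(im,cv2.COLOR_RGB2LAB).astype(np.float32),(0,0),.8)
def seg(b,n=60): return np.concatenate([b[i]+(b[(i+1)%4]-b[i])*np.linspace(.03,.97,n)[:,None] for i in range(4)])
o=box(-115,115,-165,165,26);cen=lambda k:o*[1-k/115,1-k/165,1]
outs=seg(np.array([[x*(1+.003/.115),y*(1+.003/.165),.026] for x,y,z in o]));ins=seg(np.array([[x*(1-.003/.115),y*(1-.003/.165),.026] for x,y,z in o]))
def samp(c,p,L):
    uv=proj(c,T(p,L)).astype(np.float32);return cv2.remap(G[c],uv[None,:,0],uv[None,:,1],cv2.INTER_LINEAR)[0]
def cost(p,cs): return -sum(np.minimum(np.linalg.norm(samp(c,p,outs)-samp(c,p,ins),axis=1),60).mean() for c in cs)
p0=np.array([.585,.097,.25])
q=back("top",[(231,174),(346,148),(365,225),(249,255)],.026);p0[:2]=q.mean(0);d=q[3]-q[2];p0[2]=np.arctan2(-d[0],d[1]);print("p0",p0)
for cs in(["top"],["side"],["top","side"]):
    best=min((minimize(cost,p0+[a,b,e],args=(cs,),method="Nelder-Mead",options=dict(initial_simplex=p0+[a,b,e]+np.array([[0,0,0],[.004,0,0],[0,.004,0],[0,0,.02]]))) for a in(-.003,.003) for b in(-.003,.003) for e in(-.01,.01)),key=lambda r:r.fun)
    print(cs,best.x.round(4),round(best.fun,2))
p=best.x;np.save("pose.npy",p);v=[]
for c,z in(("top",4),("side",4)):
    im=ms[c][:,:,::-1];ct=proj(c,T(p,[[0,0,.026]]))[0].astype(int);x0,y0=ct-[75,70]
    cr=cv2.resize(im[y0:y0+140,x0:x0+150].copy(),None,fx=z,fy=z,interpolation=cv2.INTER_CUBIC)[:,:400*z]
    for b,col in((o*1000,(0,255,0)),):cv2.polylines(cr,[((proj(c,T(p,b/1000))-[x0,y0]+.5)*z).astype(int)],True,col,1)
    for b,col in((box(-35,35,-104,-24,24),(0,0,255)),(box(-36.5,36.5,-105,80,26),(255,255,0)),(box(-25,25,-80,-72,36),(0,255,255))):cv2.polylines(cr,[((proj(c,T(p,b))-[x0,y0]+.5)*z).astype(int)],True,col,1)
    v.append(cr)
cv2.imwrite("pics/ov.png",cv2.resize(np.hstack(v),(800,373),interpolation=cv2.INTER_AREA))
E
python3 fit.py
```

```text
top [[(0.76, 8766)], [(0.8, 736)], [(0.81, 302)], [], [(0.53, 352)]]
side [[(0.85, 8712), (0.68, 747)], [(0.42, 806)], [(0.51, 205)], [(0.46, 154)], [(0.57, 289)]]
p0 [0.58657399 0.084402   0.26758152]
['top'] [0.5863 0.0866 0.2631] -46.24Traceback (most recent call last):
  File "fit.py", line 24, in <module>
    best=min((minimize(cost,p0+[a,b,e],args=(cs,),method="Nelder-Mead",options=dict(initial_simplex=p0+[a,b,e]+np.array([[0,0,0],[.004,0,0],[0,.004,0],[0,0,.02]]))) for a in(-.003,.003) for b in(-.003,.003) for e in(-.01,.01)),key=lambda r:r.fun)
  File "fit.py", line 24, in <genexpr>
    best=min((minimize(cost,p0+[a,b,e],args=(cs,),method="Nelder-Mead",options=dict(initial_simplex=p0+[a,b,e]+np.array([[0,0,0],[.004,0,0],[0,.004,0],[0,0,.02]]))) for a in(-.003,.003) for b in(-.003,.003) for e in(-.01,.01)),key=lambda r:r.fun)
              ~~~~~~~~^^^^^^^^^^^^^^^^^^^^^^^^^^^^^^^^^^^^^^^^^^^^^^^^^^^^^^^^^^^^^^^^^^^^^^^^^^^^^^^^^^^^^^^^^^^^^^^^^^^^^^^^^^^^^^^^^^^^^^^^^^^^^^^^^^^^^^^^^^^^^^
    res = _minimize_neldermead(fun, x0, args, callback, bounds=bounds,
                   
[... 316 characters left out ...]
^^^^^^^^^^^^^^^^^^^^^^^^^^^^^^^^^^^^^^^^^^^^^^^^^^^
  File "fit.py", line 20, in <genexpr>
    def cost(p,cs): return -sum(np.minimum(np.linalg.norm(samp(c,p,outs)-samp(c,p,ins),axis=1),60).mean() for c in cs)
                                                          ~~~~^^^^^^^^^^
  File "fit.py", line 19, in samp
    uv=proj(c,T(p,L)).astype(np.float32);return cv2.remap(G[c],uv[None,:,0],uv[None,:,1],cv2.INTER_LINEAR)[0]
       ~~~~^^^^^^^^^^
  File "h.py", line 7, in proj
    K,k1,R,t=cal(c);X=np.atleast_2d(P)@R.T+t;s=X[:,:2]/X[:,2:]
             ~~~^^^
  File "h.py", line 4, in cal
    k=eyes.calibration(c);K=np.array(k["mtx"],float)
ValueError: time passes only in moves, steps and waits
```

```bash
sed -i 's/^def cal(c)/from functools import lru_cache\n@lru_cache\ndef cal(c)/' h.py
python3 - <<'E'
s=open('fit.py').read()
a=s.index('    im=eyes');b=s.index('    ms[c]=im')
s=s[:a]+'    im=cv2.imread(f"pics/raw_{c}.png")[:,:,::-1].copy()\n'+s[b:].replace('    np.save(f"{c}.npy",m[0][0]["mask"]) if m[0] else 0\n','')
open('fit.py','w').write(s)
E
python3 fit.py
```

```text
p0 [0.58657399 0.084402   0.26758152]
['top'] [0.5863 0.0866 0.2631] -46.24
['side'] [0.5849 0.0823 0.2617] -45.25
['top', 'side'] [0.5848 0.0845 0.2616] -84.48
```

View pics/ov.png

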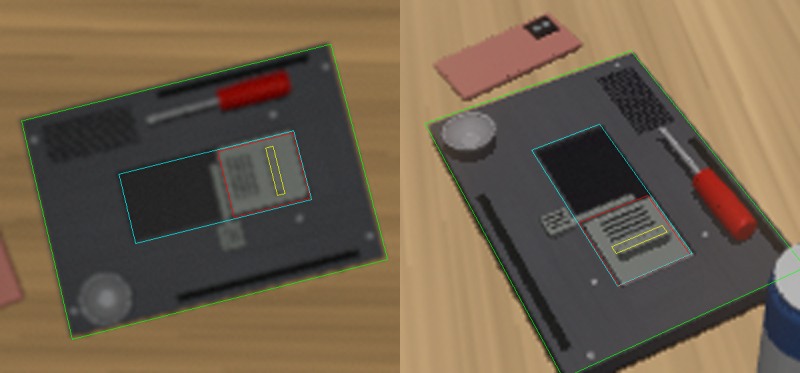

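```bash
python3 - <<'E'
from h import *
p=np.load("pose.npy")
for c,uv in(("top",(232,236)),("side",(155,221))):
    ct=proj(c,T(p,[[0,0,.026]]))[0].astype(int);px=ct-[75,70]+np.array(uv)/800*1200/4-.5
    w=back(c,px,.034)[0];d=w-p[:2];C,S=np.cos(p[2]),np.sin(p[2]);print(c,w,"local",[C*d[0]+S*d[1],-S*d[0]+C*d[1]])
for L in([-.052,-.018,.034],[0,-.076,.036]):print(T(p,[L]))
E
```

```text
top [0.53782759 0.0539758 ] local [np.float64(-0.05322833022092388), np.float64(-0.017306946100553708)]
side [0.53620901 0.05131212] local [np.float64(-0.05548081568786127), np.float64(-0.019461316507228203)]
[[0.53919339 0.05362405 0.034     ]]
[[0.60442597 0.01104812 0.036     ]]
```

Request:
servo_tool([
  [[0,0,0,0.089],[0,0,0,0.089],[0,0,0,0.089],[0,0,0,0.089],[0,0,0,0.089],[0,0,0,0.089],[0,0,0,0.089],[0,0,0,0.089],[0,0,0,0.089],[0,0,0,0.09]],
], claw=1, grip_force=20)

```text
t: 2.33
eef_pos: [0.2739, 0.6169, 0.2266]
ee_rot: [3.142, 0.0, -1.313]
force: [0.6, 0.1, 1.0]
width: 0.0266
gripper_force: 0.0
```

Request:
servo_tool([
  [[38,-7,0,0],[38,-7,0,0],[38,-7,0,0],[38,-7,0,0],[38,-7,0,0],[38,-7,0,0],[38,-7,0,0],[38,-7,0,0],[38,-7,0,0],[38,-7,0,0]],
])

```text
t: 3.17
eef_pos: [0.4404, 0.2663, 0.227]
ee_rot: [-3.141, 0.001, -1.308]
force: [1.4, -0.0, -0.2]
width: 0.0003
gripper_force: 0.0
```

Request:
servo_tool([
  [[38,-7,0,0],[38,-7,0,0],[38,-7,0,0],[38,-7,0,0],[38,-7,0,0],[38,-5,0,0],[5,0,35,0],[0,0,35,0],[0,0,35,0],[0,0,30,0]],
])

```text
t: 4.0
eef_pos: [0.5385, 0.0525, 0.0899]
ee_rot: [3.142, 0.0, -1.31]
force: [-0.3, 0.3, -1.0]
width: 0.0006
gripper_force: 0.0
```

Request:
servo_tool([
  [[0,1,20,0],[0,0,20,0],[0,0,10,0],[0,0,3,0],[0,0,3,0],[0,0,2,0],[0,0,2,0],[0,0,2,0],[0,0,0,0],[0,0,0,0]],
])

```text
t: 4.83
eef_pos: [0.5386, 0.0533, 0.0302]
ee_rot: [-3.14, 0.0, -1.309]
force: [0.9, -0.5, 2.6]
width: 0.0005
gripper_force: 1.1
```

Request:
servo_tool([
  [[0,0,1,0],[0,0,1,0],[0,0,0.6,0],[0,0,0.6,0],[0,0,0.4,0],[0,0,0,0],[0,0,0,0],[0,0,0,0],[0,0,0,0],[0,0,0,0]],
])

```text
t: 5.67
eef_pos: [0.5385, 0.0532, 0.0268]
ee_rot: [-3.14, -0.0, -1.308]
force: [-0.9, 1.2, 8.7]
width: 0.0004
gripper_force: 5.1
```

Request:
servo_tool([
  [[0,0,0.4,0],[0,0,0.4,0],[0,0,0,0],[0,0,0,0],[0,0,0,0],[0,0,0,0],[0,0,0,0],[0,0,0,0],[0,0,0,0],[0,0,0,0]],
])

```text
t: 6.5
eef_pos: [0.5385, 0.0531, 0.0265]
ee_rot: [-3.14, -0.0, -1.308]
force: [-2.9, -1.0, 15.7]
width: 0.0004
gripper_force: 8.0
```

Request:
servo_tool([
  [[0,0,-20,0],[0,0,-20,0],[20,-14,0,0],[20,-13,0,0],[18,-13,0,0],[18,-13,0,0],[0,0,0,0],[0,0,0,0],[0,0,0,0],[0,0,0,0]],
])

```text
t: 7.33
eef_pos: [0.6079, -0.0063, 0.0648]
ee_rot: [3.14, 0.0, -1.309]
force: [1.1, 0.3, 0.8]
width: 0.0006
gripper_force: 0.0
```

```bash
python3 - <<'E'
from h import *
from station import telemetry
s=telemetry.get_state();p=np.load("pose.npy");d=s["eef_pos"][:2]-p[:2];C,S=np.cos(p[2]),np.sin(p[2]);print(s["eef_pos"],[C*d[0]+S*d[1],-S*d[0]+C*d[1]])
v=[]
for c in("top","side"):
    im=eyes.grab_frame(c)[:,:,::-1].copy();x0,y0=proj(c,T(p,[[0,0,.026]]))[0].astype(int)-[75,70]
    v.append(cv2.resize(im[y0:y0+140,x0:x0+150],(400,373),interpolation=cv2.INTER_CUBIC))
cv2.imwrite("pics/b.png",np.hstack(v))
E
```

```text
[ 0.6078574  -0.00631901  0.06480177] [np.float64(-0.0011775027414028007), np.float64(-0.09366367635526879)]
```

View pics/b.png

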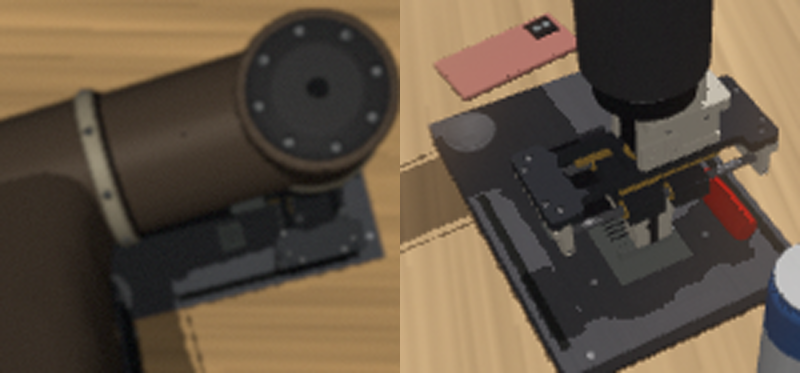

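The arm hides most of the top view. In the side view the fingers (about 650,235) stand just behind the ridge, and the cover is still seated.

Request:
servo_tool([
  [[0,0,10,0],[0,0,10,0],[0,0,5,0],[0,0,4,0],[0,0,3,0],[0,0,2,0],[0,0,2,0],[0,0,0,0],[0,0,0,0],[0,0,0,0]],
])

```text
t: 8.27
eef_pos: [0.609, -0.0066, 0.0294]
ee_rot: [-3.141, -0.0, -1.309]
force: [-0.8, 0.4, 0.1]
width: 0.0002
gripper_force: 0.0
```

Request:
servo_tool([
  [[-2,0,0,0],[-3,0,0,0],[-3,0,0,0],[-3,0,0,0],[-3,0,0,0],[-3,0,0,0],[-3,0,0,0],[-3,0,0,0],[-3,0,0,0],[-3,0,0,0]],
])

```text
t: 9.1
eef_pos: [0.6012, 0.0217, 0.0292]
ee_rot: [-3.142, -0.0, -1.309]
force: [-0.3, -1.2, 1.2]
width: 0.0004
gripper_force: 0.6
```

Request:
servo_tool([
  [[-4,0,0,0],[-4,0,0,0],[-4,0,0,0],[-4,0,0,0],[-4,0,0,0],[-4,0,0,0],[-4,0,0,0],[-4,0,0,0],[-4,0,0,0],[-4,0,0,0]],
])

```text
t: 9.93
eef_pos: [0.5908, 0.0604, 0.0291]
ee_rot: [3.142, -0.0, -1.309]
force: [0.2, -0.8, 0.6]
width: 0.0003
gripper_force: 0.6
```

Request:
servo_tool([
  [[-4,0,0,0],[-4,0,0,0],[-4,0,0,0],[-4,0,0,0],[-3,0,0,0],[-3,0,0,0],[-2,0,0,0],[-1,0,0,0],[0,0,0,0],[0,0,0,0]],
])

```text
t: 10.77
eef_pos: [0.5844, 0.0843, 0.029]
ee_rot: [3.141, 0.0, -1.309]
force: [0.9, 0.0, -0.1]
width: 0.0002
gripper_force: 0.0
```

Request:
servo_tool([
  [[4,0,0,0],[2,0,0,0],[0,0,-20,0],[0,0,-40,0],[0,0,-40,0],[0,0,-40,0],[0,0,-40,0],[-30,5,-10,0],[-38,7,0,0],[-38,7,0,0]],
])

```text
t: 11.6
eef_pos: [0.5403, 0.1762, 0.2207]
ee_rot: [-3.139, 0.001, -1.312]
force: [0.2, 0.5, -1.9]
width: 0.0003
gripper_force: 0.0
```

Request:
servo_tool([
  [[-38,7,0,0],[-38,7,0,0],[-38,7,0,0],[-38,7,0,0],[-38,7,0,0],[-38,7,0,0],[-38,7,0,0],[-38,7,0,0],[0,0,0,0],[0,0,0,0]],
])

```text
t: 12.43
eef_pos: [0.4064, 0.4564, 0.2185]
ee_rot: [3.141, -0.001, -1.306]
force: [-0.0, 0.4, 0.2]
width: 0.0004
gripper_force: 0.0
```

```bash
python3 - <<'E'
from h import *
p=np.load("pose.npy")
v=[]
for c in("top","side"):
    im=eyes.grab_frame(c)[:,:,::-1].copy();o=proj(c,T(p,[[0,0,.026]]))[0].astype(int)-[75,70];x0,y0=o
    cr=cv2.resize(im[y0:y0+140,x0:x0+150],(600,560),interpolation=cv2.INTER_CUBIC)
    for b,col in((box(-25,25,-98,-30,20),(0,255,0)),(box(-35,35,-14.5,65.5,24),(0,0,255))):cv2.polylines(cr,[((proj(c,T(p,b))-o+.5)*4).astype(int)],True,col,1)
    v.append(cr)
cv2.imwrite("pics/c.png",cv2.resize(np.hstack(v),(800,373),interpolation=cv2.INTER_AREA))
E
```

```text
(no output)
```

View pics/c.png

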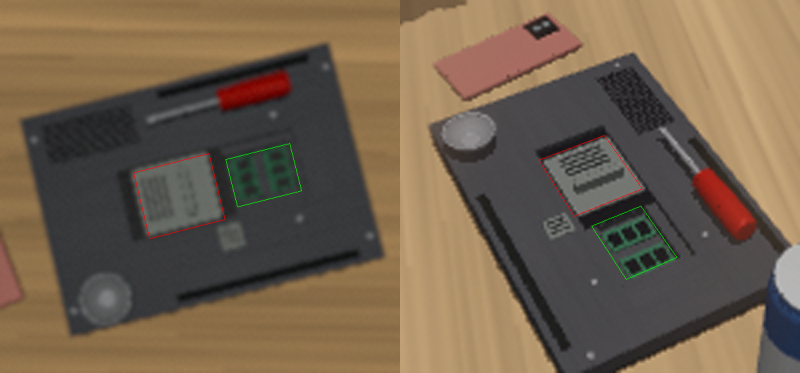

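The cover (180,195 in the top view) lies flat in the track about 90 mm along. The bay with its memory boards (265,175) is fully clear, and nothing else has moved.

```bash
python3 -c "
from station import ticket;print(ticket.job_done())"
```

```text
the job is handed in; nothing more can be done
None
```

The job is handed in: the snap tab is pressed fully in, the cover lies flat in the track about 90 mm along, the memory bay is completely uncovered, and the final pictures show nothing else moved.

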